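Load the setting press and snap its platen shut

TASK

Take the walnut holding block out of its metal cradle and set it, stone up, on the cork strip of the hand press, lengthwise between the two end stops; fingers do not fit at its ends there, so you will have to set it down on the way and change your grip to its sides, and lower it onto the bed rather than dropping it. Then swing the green platen down over it and press it past the catch until it snaps fully shut. Leave the cup, the dish and the loose stone where they are.

Things in the scene. Friction and masses are not known exactly. Their poses are not given: they have to be found in the camera images.
- block: Dark walnut holding block, 64 long (x) x 46 wide (y) x 36 mm high (z), about 0.12 kg, with a pewter bezel and a low red carnelian on top (disc 34 mm across, stands 6 mm above the wood, 42 mm in all). Origin at the centre of its underside, z up. It starts upright in the cradle.
- cradle: Fixed aluminium cradle: floor 54 (x) x 80 x 8 mm thick, two upright cheeks 54 long (x), 10 thick, 52 mm apart, tops 46 mm above the shelf. The block starts on the floor between them, its top 2 mm below theirs, its ends sticking out 5 mm past both, so it can only be gripped by its ends (64 mm). Origin under the centre, on the shelf; x along the cheeks.
- bed (a point): Middle of the cork strip (62 x 46 mm) on the press's bed, 20 mm above the shelf. x lengthwise, toward the hinge; y across; z up. Two end stops, inner faces at x = +-36 mm, 14 thick (x), 70 wide (y), 42 mm above the bed, leave the block 4 mm play at each end. The two sides (y) are open for fingers.
- platen_hinge (a point): Middle of the platen's hinge axis, 62 mm behind the bed's centre (+x of the press) and 68 mm above the shelf; axes as those of the bed, the hinge axis is y.
- platen (a joint): Angle of the green platen (lid), rad: 0 fully shut, grows as it swings up and back, to 2.05. Starts open. Stiff hinge: stays where it is left. About 0.1 from shut a spring catch stops it; about 10 N down on the handle passes it and it snaps to 0. Platen 110 mm wide (y), 12 thick, reaches 124 mm from the hinge; shut, its top is 80 mm above the shelf.
- platen_grip (a point): Middle of the cross bar of the bent steel handle on the platen's front: round bar 12 mm thick, 72 mm long along y, 135 mm from the hinge (toward -x when shut) and 52 mm above the hinge plane (40 mm off the platen's upper face). Shut, it is 120 mm above the shelf and 73 mm in front of the bed's centre. The axes turn with the platen.
- bezel_cup: Pewter bezel cup, 68 mm across, 45 mm high, loose bystander. Origin at the centre of its underside.
- dop_dish: Grey ceramic dop dish, 100 mm across, 35 mm high, loose bystander. Origin at the centre of its underside.
- cabochon: Loose polished carnelian cabochon, 62 mm across, 19 mm high, bystander. Origin at the centre of its underside.
- press: Fixed cast iron base of the hand press, 160 (x, from -75 to +85) x 140 mm (y), 20 mm thick. Origin on the shelf under the middle of the cork strip; x toward the hinge, at the far end.
There are look-alikes about, which are no part of the job. There is more than one size of the press; the one meant has the size given above.

How it is judged:
By the outcome, as a careful person would: the job done as asked, in the order asked, and still so for the second after the job is handed in, with the robot touching nothing.
It also fails if it takes over 72 s, if anything falls off the work surface, if the arm or the gripper's body presses on something with over 40 N, if the wrist force passes 120 N, or if a joint passes its speed limit or range.

ROBOT

A 6-joint arm with a two-finger parallel gripper is mounted at the origin on the work surface. World frame = base frame: x ahead of the robot, y to its left, z up, the work surface at z = 0. Lengths are in m, angles in degrees, forces in N, time in s.
With the tool pointing down it reaches from about 0.375 to 0.9 m from the base axis. Payload 3.1 kg.
Tool frame: the origin (TCP) lies at the very end of the fingers, on their centre line; the grasp point (between the pads) lies 19 mm behind it; z points along the fingers, y is the line along which they close (so a half turn about z gives the same grasp; the last joint's range is limited). The gripper opens to 87 mm and grips with 3 to 60 N. Pads are 19 mm wide; open, the fingers measure 117 mm over their backs; the gripper's body (75 mm by 190 mm) begins 51 mm behind the grasp point.
Start: joints at [-74.628, 30.224, 82.088, -0, 67.689, -10.227], TCP at [0.27, -0.564, 0.223] pointing down, gripper open.
Joint ranges: [-176.69, 176.69], [-43.24, 126.21], [12.49, 139.97], [-82, 262], [0, 151.66], [-163.58, 163.58]. Speed limits (degrees/s): [159.86, 159.86, 180, 180, 180, 180].

INTERFACE

Orientations are given as a 3x3 rotation matrix whose columns are the frame's x, y, z axes.
In Python, from rig import * gives the robot as it stands.
- The arm moves only by the tool jog_arm, never from a script. Its arguments are lists of equal length, an entry for each row: "delta_pos": the shift along the world's x, y, z in cm, a list of three; "turn": the turn about the world's z in degrees; "grip": the closure, from 0 (fully open) to 1 (shut). In form: {"delta_pos": [[x, y, z], ...], "turn": [turn, ...], "grip": [grip, ...]}. A call has 1 to 12 rows; each row is the pose to reach, as a shift and turn from the pose commanded when the call began; what a row does not reach only later rows make up. A row lasts 1/8 s, in which the tool goes at most 62.5 mm and 10.7 degrees, less where a joint would pass 70% of its speed; a pose out of reach is approached as far as the arm can. A call with a gripper value outside its range is refused whole. The fingers move at their own pace and stop on an object; the grip force is fixed at half the most. Time passes only in rows, so rows that repeat a pose let the fingers close. It gives the time, the measured TCP pose, the force, the opening and the grip force at its end, in the units of the state.
- read_state(): the state, without advancing time (a new reading comes with each control period).
- capture(name): name is "scene" or "top" or "wrist"; returns a dict with "color" (400x640x3 uint8, blue, green, red), "fovy" (degrees; the focal length in pixels is half the picture's height over the tangent of half this angle, whatever the lens; pixels are square), "cx", "cy" (the principal point, pixels), "camera_from_world" (4x4, takes a point from world to camera coordinates). Camera axes: x right, y up, looking along -z (the intrinsics and any distortion apply to the point x, -y, -z); pixel columns grow to the right and rows downward; lengths in m; the calibration is good to about 2 mm. A picture is of the moment at which its call begins. There is no depth.
- hand_in(): hands the job in; it is judged then, once.
The state is a dict: "time_s": time; "joint_positions": joint angles; "qvel": joint speeds; "tau": joint torques, N m; "position": TCP position; "tcp_rot": TCP orientation; "force": force on the tool from outside, world axes, zero at the start; "moment": the same for the moment, N m; "opening": opening from 0.0 (shut) to 1.0 (fully open); "grasp_force": force on a finger pad.
Only numpy, scipy, OpenCV 4.12 (cv2) and the standard library are available. Lean on these libraries where they do the work, as an engineer would, in place of code of your own. Each camera call takes 0.05 s, during which the arm holds its last target. There are 200 camera calls.

## Working session

There is one attempt and no reset: what is moved stays moved. The work goes in short steps, Python scripts to look and compute and a tool call to move; the robot and the scene stay as the last step left them, time stands still between calls to the robot, and variables do not carry over. Pictures are saved under pics/ and viewed, at most 13 in all, crops included, and the job is handed in when it is done.

Besides the shell and the picture viewer there is one more tool, called after "Request:" as name([rows], argument=value, ...), one row to a line, values as JSON. jog_arm: Moves the arm, as the interface text tells. Its arguments: {"type":"object","properties":{"delta_pos":{"type":"array"},"turn":{"type":"array"},"grip":{"type":"array"}},"required":["delta_pos","turn","grip"]}

```bash
ls; mkdir -p pics; cat > h.py <<'E'
from rig import *
import numpy as np, cv2
def snap(n,f):
    c=capture(n); cv2.imwrite(f'pics/{f}.png',c['color']); np.save(f'pics/{f}.npy',c,allow_pickle=True); return c
def load(f): return np.load(f'pics/{f}.npy',allow_pickle=True).item()
def K(c):
    f=200/np.tan(np.radians(c['fovy'])/2); return f,c['cx'],c['cy']
def ray(c,u,v):
    f,cx,cy=K(c); T=np.array(c['camera_from_world']); R=T[:3,:3]; o=-R.T@T[:3,3]
    d=R.T@np.array([(u-cx)/f,-(v-cy)/f,-1]); return o,d
def onz(c,u,v,z):
    o,d=ray(c,u,v); return o+d*(z-o[2])/d[2]
def proj(c,p):
    f,cx,cy=K(c); T=np.array(c['camera_from_world']); q=T[:3,:3]@np.array(p)+T[:3,3]
    return np.array([cx+f*q[0]/-q[2], cy-f*q[1]/-q[2]])
E
python3 - <<'E'
from h import *
a=snap('scene','s0');b=snap('top','t0')
print({k:v for k,v in a.items() if k!='color'});print({k:v for k,v in b.items() if k!='color'})
cv2.imwrite('pics/both.png',cv2.resize(np.vstack([a['color'],b['color']]),(480,600)))
E
```

```text
pics
{'fovy': 54.217817207416466, 'cx': 322.4093278956761, 'cy': 201.7285380891986, 'camera_from_world': array([[ 0.631518  ,  0.7751277 , -0.0190282 , -0.33723709],
       [-0.5621883 ,  0.47465545,  0.67723447,  0.223193  ],
       [ 0.53397503, -0.41698833,  0.73552118, -1.43529906],
       [ 0.        ,  0.        ,  0.        ,  1.        ]])}
{'fovy': 47.288590283762304, 'cx': 319.08764522510546, 'cy': 201.86330288312482, 'camera_from_world': array([[ 1.28751868e-03, -9.99951788e-01, -9.73470494e-03,
         1.77301950e-02],
       [ 9.95959489e-01,  4.08133131e-04,  8.98027215e-02,
        -5.46841173e-01],
       [-8.97944189e-02, -9.81099444e-03,  9.95911997e-01,
        -1.06774717e+00],
       [ 0.00000000e+00,  0.00000000e+00,  0.00000000e+00,
         1.00000000e+00]])}
```

View pics/s0.png

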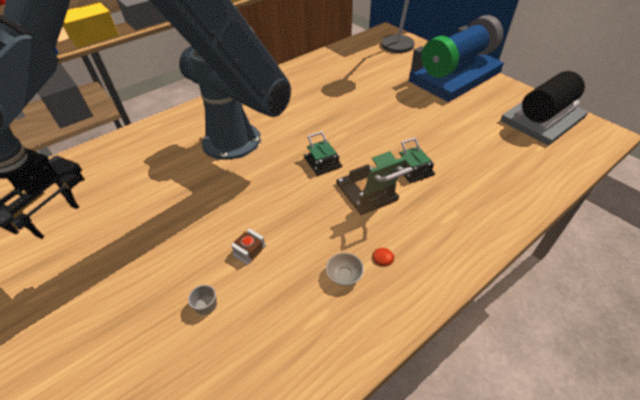

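View pics/t0.png

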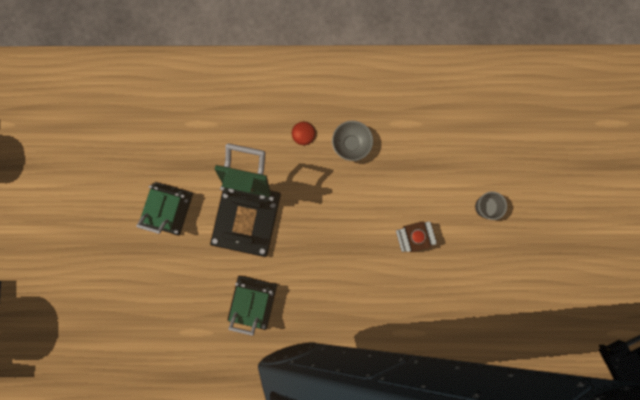

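Scene: open press at top (245,222), with cork at (244,220); two shut look-alike presses at top (163,208) and (252,303); cradle with block at (418,237); cup (491,206), dish (353,141), loose stone (303,132). The open one is the largest and shows its cork; I confirm with an enlarged crop and sizes.

```bash
python3 - <<'E'
from h import *
b=load('t0'); im=b['color']
c1=cv2.resize(im[130:270,195:295],None,fx=4,fy=4,interpolation=cv2.INTER_CUBIC)
c2=cv2.resize(im[205:269,385:453],None,fx=5.6,fy=5.6,interpolation=cv2.INTER_CUBIC)
o=np.zeros((560,800,3),np.uint8);o[:c1.shape[0],:c1.shape[1]]=c1;o[:c2.shape[0],410:410+c2.shape[1]]=c2
cv2.imwrite('pics/crop.png',o)
hsv=cv2.cvtColor(im,cv2.COLOR_BGR2HSV)
# red stone
m=((hsv[...,0]<8)|(hsv[...,0]>172))&(hsv[...,1]>150)&(hsv[...,2]>90)
n,l,st,ce=cv2.connectedComponentsWithStats(m.astype(np.uint8))
for i in range(1,n):
    if st[i,4]>30: print('red',st[i],ce[i],onz(b,*ce[i],0.048))
# dark bases
sub=im[180:262,205:290]; d=(sub.max(2)<60).astype(np.uint8)
n,l,st,ce=cv2.connectedComponentsWithStats(d); i=1+np.argmax(st[1:,4])
cn=max(cv2.findContours((l==i).astype(np.uint8),0,2)[0],key=cv2.contourArea)+np.array([205,180])
r=cv2.minAreaRect(cn);print('base',r)
for p in cv2.boxPoints(r): print(p,onz(b,*p,0.02))
m=(hsv[...,0]>8)&(hsv[...,0]<25)&(hsv[...,1]>60)&(hsv[...,2]>75); m[:200]=0;m[242:]=0;m[:,:230]=0;m[:,262:]=0
n,l,st,ce=cv2.connectedComponentsWithStats(m.astype(np.uint8));i=1+np.argmax(st[1:,4]);cn=max(cv2.findContours((l==i).astype(np.uint8),0,2)[0],key=cv2.contourArea)
r=cv2.minAreaRect(cn);print('cork',st[i],ce[i],onz(b,*ce[i],.02),r)
for p in cv2.boxPoints(r): print(p,onz(b,*p,0.02))
# cheeks: bright low sat
s=np.zeros(im.shape[:2],bool);s[215:258,392:445]=True
m=s&(hsv[...,1]<50)&(hsv[...,2]>130)
n,l,st,ce=cv2.connectedComponentsWithStats(m.astype(np.uint8))
for i in range(1,n):
    if st[i,4]>15:
        cn=cv2.findContours((l==i).astype(np.uint8),0,2)[0][0];print('cheek',ce[i],onz(b,*ce[i],.046),[onz(b,*p,.046)[:2].round(4) for p in cv2.boxPoints(cv2.minAreaRect(cn))])
E
```

```text
red [292 122  22  23 380] [302.88947368 133.00789474] [0.70878218 0.05662047 0.048     ]
red [412 231  12  12 109] [417.86238532 236.32110092] [ 0.46456948 -0.21125604  0.048     ]
base ((246.84027099609375, 213.8348388671875), (57.228546142578125, 74.2654037475586), 12.26477336883545)
[210.99098 244.04152] [0.44604009 0.27618858 0.02      ]
[226.76717 171.47112] [0.62103576 0.2418564  0.02      ]
[282.68958 183.62816] [0.59137944 0.10610415 0.02      ]
[266.9134  256.19855] [0.41741801 0.14219476 0.02      ]
cork [232 206  25  30 551] [243.98911071 220.31578947] [0.50276812 0.1981911  0.02      ] ((244.0524444580078, 220.27703857421875), (20.38450050354004, 27.54197883605957), 13.240520477294922)
[230.97704 231.34753] [0.4763412  0.22894685 0.02      ]
[237.28523 204.53769] [0.54071116 0.21494839 0.02      ]
[257.12787 209.20654] [0.52948215 0.16701644 0.02      ]
[250.81966 236.01639] [0.46525599 0.18124208 0.02      ]
cheek [430.63265306 232.64285714] [ 0.47316154 -0.24144988  0.046     ] [array([ 0.4968, -0.2298]), array([ 0.4997, -0.2397]), array([ 0.4497, -0.2529]), array([ 0.4469, -0.2431])]
cheek [404.64285714 239.54081633] [ 0.45710486 -0.18088548  0.046     ] [array([ 0.4806, -0.1694]), array([ 0.4833, -0.179 ]), array([ 0.4335, -0.1924]), array([ 0.4308, -0.1829])]
cheek [399.88372093 240.53488372] [ 0.45479013 -0.16981474  0.046     ] [array([ 0.4764, -0.1616]), array([ 0.4776, -0.1659]), array([ 0.4333, -0.1779]), array([ 0.4321, -0.1736])]
```

View pics/crop.png

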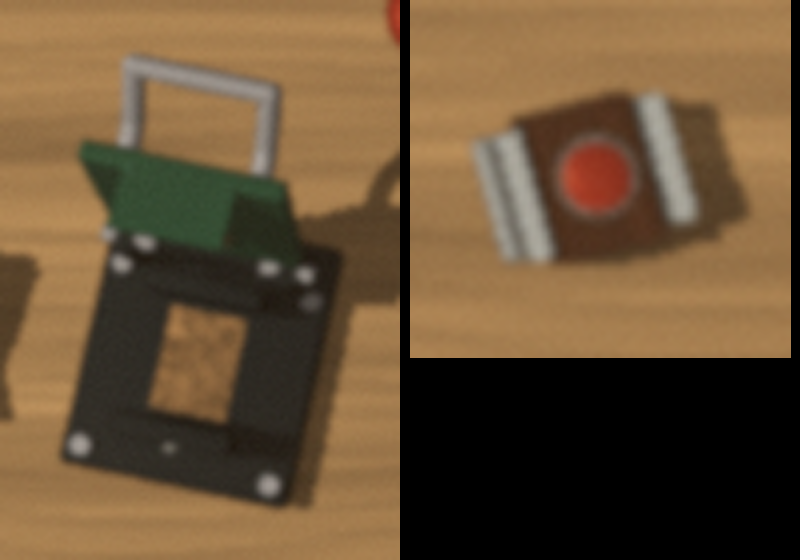

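The crop confirms it: the open press with visible cork measures 138 mm wide with a 62x46-ish cork, so it is the full-size one; the two shut ones are smaller. Block in the cradle, stone near crop (596,175), ends clear.

```bash
python3 -c "
from h import *
s=read_state();print(s['tcp_rot'],s['position'],s['joint_positions'],s['force'],s['time_s'])"
```

```text
[[ 9.01847032e-01  4.32055136e-01 -5.38142651e-04]
 [ 4.32055347e-01 -9.01845127e-01  1.88253636e-03]
 [ 3.28038176e-04 -1.93026724e-03 -9.99998083e-01]] [ 0.26987499 -0.5629794   0.22167915] [-7.46290307e+01  3.02716904e+01  8.21510696e+01 -1.23206439e-03
  6.76894161e+01 -1.02266500e+01] [-0.42293648 -0.44240949  0.49544131] 0.1
```

Request:
jog_arm([
  [19.5, 35.2, -3],
  [19.5, 35.2, -3],
  [19.5, 35.2, -3],
  [19.5, 35.2, -3],
  [19.5, 35.2, -3],
  [19.5, 35.2, -3],
  [19.5, 35.2, -3],
  [19.5, 35.2, -3],
  [19.5, 35.2, -3],
  [19.5, 35.2, -3],
  [19.5, 35.2, -3],
  [19.5, 35.2, -3],
], turn=[79.3, 79.3, 79.3, 79.3, 79.3, 79.3, 79.3, 79.3, 79.3, 79.3, 79.3, 79.3], grip=[0, 0, 0, 0, 0, 0, 0, 0, 0, 0, 0, 0])

```text
time_s: 1.6
position: [0.4649, -0.212, 0.1925]
tcp_rot: [[-0.256, 0.967, -0.0], [0.967, 0.256, 0.0], [0.0, -0.0, -1.0]]
force: [-0.6, -0.0, -0.1]
opening: 0.997
grasp_force: 0.0
```

```bash
python3 - <<'E'
from h import *
s=read_state();print(s['position'],s['tcp_rot'][:,1],s['joint_positions'])
c=snap('wrist','w1');im=c['color'];hsv=cv2.cvtColor(im,cv2.COLOR_BGR2HSV)
m=((hsv[...,0]<8)|(hsv[...,0]>172))&(hsv[...,1]>150)&(hsv[...,2]>90)
n,l,st,ce=cv2.connectedComponentsWithStats(m.astype(np.uint8))
for i in range(1,n):
    if st[i,4]>100: print('red',st[i],ce[i],onz(c,*ce[i],0.048))
E
```

```text
[ 0.46488795 -0.21202418  0.19254303] [ 9.66685875e-01  2.55965659e-01 -2.54351898e-06] [-3.70642100e+01  2.38849368e+01  1.00161167e+02  1.24876276e-03
  5.59554515e+01 -5.18957216e+01]
red [600   0  40  19 549] [623.57377049   7.4298725 ] [0.68921068 0.0211088  0.048     ]
red [309 174  28  26 462] [322.75324675 188.38311688] [ 0.46724165 -0.21271741  0.048     ]
```

View pics/w1.png

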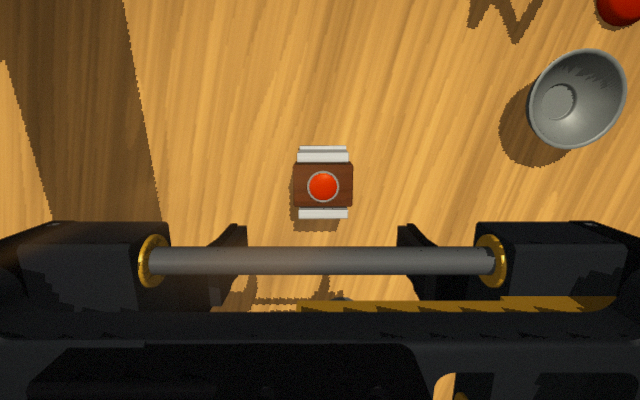

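Wrist view: block at (322,187) centred between the fingers and aligned; block centre (0.467,-0.2125), agreeing with top view to 2 mm. Going down and gripping its ends.

Request:
jog_arm([
  [0.15, 0, -5],
  [0.15, 0, -10],
  [0.15, 0, -13.5],
  [0.15, 0, -16],
  [0.15, 0, -17.7],
  [0.15, 0, -17.7],
  [0.15, 0, -17.7],
  [0.15, 0, -17.7],
  [0.15, 0, -17.7],
  [0.15, 0, -17.7],
], turn=[0, 0, 0, 0, 0, 0, 0, 0, 0, 0], grip=[0, 0, 0, 0, 0, 0, 0.6, 0.6, 0.6, 0.6])

```text
time_s: 2.9
position: [0.4669, -0.2119, 0.0163]
tcp_rot: [[-0.257, 0.966, 0.001], [0.966, 0.257, -0.001], [-0.001, 0.001, -1.0]]
force: [-0.7, -0.1, 5.4]
opening: 0.727
grasp_force: 30.0
```

Request:
jog_arm([
  [0, 0, 2],
  [0, 0, 5],
  [0, 2, 8],
  [0, 7, 8],
  [0, 12, 8],
  [0, 15, 8],
  [0, 15, 8],
  [0, 15, 5],
  [0, 15, 2],
  [0, 15, 0.3],
  [0, 15, -0.3],
  [0, 15, -0.7],
], turn=[0, 0, 0, -9, -18, -26.9, -26.9, -26.9, -26.9, -26.9, -26.9, -26.9], grip=[0.6, 0.6, 0.6, 0.6, 0.6, 0.6, 0.6, 0.6, 0.6, 0.6, 0.6, 0.6])

```text
time_s: 4.4
position: [0.467, -0.0624, 0.0085]
tcp_rot: [[0.208, 0.978, 0.001], [0.978, -0.208, -0.0], [-0.0, 0.001, -1.0]]
force: [-0.8, -0.3, -0.7]
opening: 0.734
grasp_force: 30.0
```

Request:
jog_arm([
  [0, 0, -0.1],
  [0, 0, -0.1],
  [0, 0, -0.1],
  [0, 0, -0.1],
  [0, 0, 3],
  [0, 0, 8],
], turn=[0, 0, 0, 0, 0, 0], grip=[0.6, 0, 0, 0, 0, 0])

```text
time_s: 5.15
position: [0.4655, -0.0612, 0.0883]
tcp_rot: [[0.208, 0.978, -0.004], [0.978, -0.208, 0.002], [0.001, -0.004, -1.0]]
force: [0.4, -0.8, 1.0]
opening: 0.998
grasp_force: 0.0
```

Request:
jog_arm([
  [0, 0, 3],
  [0, 0, 3],
  [0, 0, 3],
  [0, 0, 3],
  [0, 0, 3],
  [0, 0, 3],
  [0, 0, 3],
  [0, 0, 3],
  [0, 0, 3],
  [0, 0, 3],
  [0, 0, 3],
], turn=[10, 20, 30, 40, 50, 60, 70, 80, 90, 90, 90], grip=[0, 0, 0, 0, 0, 0, 0, 0, 0, 0, 0])

```text
time_s: 6.52
position: [0.4665, -0.0615, 0.1185]
tcp_rot: [[-0.978, 0.21, -0.0], [0.21, 0.978, 0.0], [0.0, 0.0, -1.0]]
force: [-0.8, 0.2, 0.2]
opening: 0.997
grasp_force: 0.0
```

```bash
python3 - <<'E'
from h import *
s=read_state();print(s['position'],s['tcp_rot'][:,1],s['joint_positions'],s['force'])
c=snap('wrist','w2');b=snap('top','t2')
for c in(c,b):
    hsv=cv2.cvtColor(c['color'],cv2.COLOR_BGR2HSV)
    m=((hsv[...,0]<8)|(hsv[...,0]>172))&(hsv[...,1]>150)&(hsv[...,2]>90)
    n,l,st,ce=cv2.connectedComponentsWithStats(m.astype(np.uint8))
    for i in range(1,n):
        if st[i,4]>60: print('red',st[i],ce[i],onz(c,*ce[i],0.040))
E
```

```text
[ 0.4664753  -0.06151783  0.11854432] [2.10253020e-01 9.77647004e-01 5.11842333e-05] [-2.11593168e+01  2.84143655e+01  1.09559561e+02  2.73499459e-03
  4.20332418e+01 -9.90241682e+01] [-0.78566078  0.17006619  0.22918273]
red [305 188  35  34 768] [321.36848958 205.01041667] [ 0.46784662 -0.06208397  0.04      ]
red [447 373   8  23 101] [451.08910891 381.83168317] [0.6728511  0.02530639 0.04      ]
red [292 122  23  23 383] [302.94516971 132.97389034] [0.71081885 0.05685688 0.04      ]
```

View pics/w2.png

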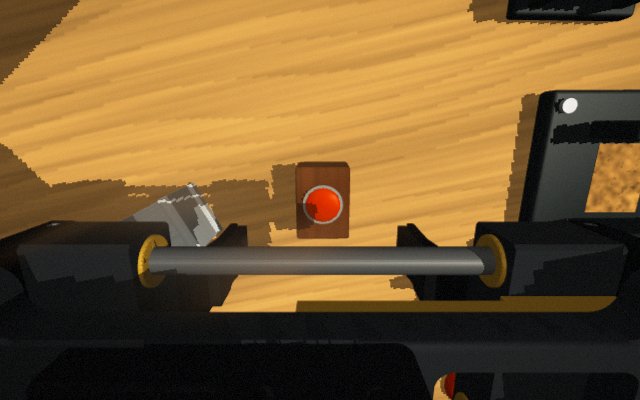

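Wrist view: block upright on the table at (323,203), lengthwise across the fingers, stone on top. Regripping by its sides.

Request:
jog_arm([
  [0.1, 0, -4],
  [0.1, 0, -8],
  [0.1, 0, -10.2],
  [0.1, 0, -11.1],
  [0.1, 0, -11.1],
  [0.1, 0, -11.1],
  [0.1, 0, -11.1],
  [0.1, 0, -11.1],
  [0.1, 0, -11.1],
  [0.1, 0, -11.1],
], turn=[0, 0, 0, 0, 0, 0, 0, 0, 0, 0], grip=[0, 0, 0, 0, 0, 0.8, 0.8, 0.8, 0.8, 0.8])

```text
time_s: 7.88
position: [0.4676, -0.0616, 0.0077]
tcp_rot: [[-0.978, 0.208, 0.0], [0.208, 0.978, -0.0], [-0.0, -0.0, -1.0]]
force: [0.5, 0.7, 1.7]
opening: 0.527
grasp_force: 30.0
```

Request:
jog_arm([
  [0, 0, 3],
  [0, 0, 7],
  [0, 0, 12],
  [0, 4, 15],
  [1, 9, 15],
  [2, 14, 15],
  [2, 18, 15],
  [2, 18, 15],
  [2, 18, 15],
  [2, 18, 15],
], turn=[0, 0, 0, 0, 0, 0, 0, 0, 0, 0], grip=[0.8, 0.8, 0.8, 0.8, 0.8, 0.8, 0.8, 0.8, 0.8, 0.8])

```text
time_s: 9.12
position: [0.4875, 0.1173, 0.1574]
tcp_rot: [[-0.978, 0.209, -0.001], [0.209, 0.978, -0.0], [0.0, -0.0, -1.0]]
force: [0.2, 0.3, -1.2]
opening: 0.524
grasp_force: 30.0
```

```bash
python3 - <<'E'
from h import *
s=read_state();print(s['position'],s['tcp_rot'][:,1],s['force'],s['opening'])
c=snap('wrist','w3');b=snap('top','t3')
E
```

```text
[0.4874716  0.11729653 0.15739697] [ 2.09399179e-01  9.77830168e-01 -3.82471166e-04] [ 0.17088034  0.31774217 -1.20815944] 0.523571063504856
```

View pics/w3.png

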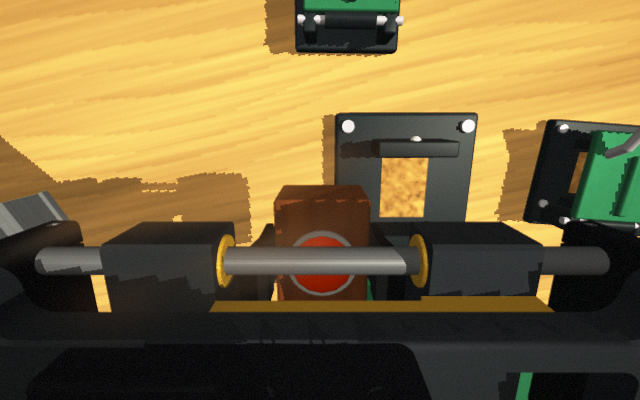

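Wrist view: block gripped by its sides at (322,245); press front edge (337..477,113), front stop at (373..459,141..156), cork at (381..428,157..217). Measuring the cork here.

```bash
python3 - <<'E'
from h import *
c=load('w3');im=c['color'];hsv=cv2.cvtColor(im,cv2.COLOR_BGR2HSV)
print('cam',ray(c,320,200)[0])
m=(hsv[...,2]>110)&(hsv[...,1]>40); m[:150]=0;m[216:]=0;m[:,:374]=0;m[:,440:]=0
n,l,st,ce=cv2.connectedComponentsWithStats(m.astype(np.uint8));i=1+np.argmax(st[1:,4]);l=l==i;print(st[i])
L=[];R=[]
for r in range(165,212):
    x=np.where(l[r])[0];L.append(onz(c,x.min()-.5,r,.02)[:2]);R.append(onz(c,x.max()+.5,r,.02)[:2])
L=np.array(L);R=np.array(R);M=(L+R)/2
for q in(L,R,M):
    p=np.polyfit(q[:,0],q[:,1],1);print('yaw',np.degrees(np.arctan(p[0])),'y at .5:',np.polyval(p,.5))
print('width',np.linalg.norm(L-R,axis=1).mean()*np.cos(np.radians(0)))
top=[onz(c,x,np.where(l[:,x])[0].min()-.5,.02)[:2] for x in (385,405,425)];print('cork front',top)
g=im.max(2).astype(int)
print('col 404 rows', [(r,g[r,404]) for r in range(108,162,2)])
print('row 127',[(k,g[127,k]) for k in range(332,342)],[(k,g[127,k]) for k in range(474,484)])
# top view cork again (unoccluded initial): center
b=load('t0'); print('top',onz(b,244.02,220.3,.02))
E
```

```text
cam [0.42243681 0.13107692 0.31924081]
[ 379  158   50   58 2664]
yaw -12.162359807320346 y at .5: 0.17589879490860894
yaw -12.126508756485515 y at .5: 0.22415768406443762
yaw -12.148186722130507 y at .5: 0.20003019872788647
width 0.04718211003206941
cork front [array([0.4700359 , 0.18593583]), array([0.47423222, 0.20554965]), array([0.47842884, 0.22516488])]
col 404 rows [(108, np.int64(242)), (110, np.int64(241)), (112, np.int64(145)), (114, np.int64(49)), (116, np.int64(75)), (118, np.int64(86)), (120, np.int64(86)), (122, np.int64(86)), (124, np.int64(85)), (126, np.int64(81)), (128, np.int64(85)), (130, np.int64(86)), (132, np.int64(83)), (134, np.int64(84)), (136, np.int64(82)), (138, np.int64(57)), (140, np.int64(32)), (142, np.int64(47)), (144, np.int64(79)), (146, np.int64(74)), (148, np.int64(70)), (150, np.int64(67)), (152, np.int64(63)), (154, np.int64(61)), (156, np.int64(42)), (158, np.int64(188)), (160, np.int64(230))]
row 127 [(332, np.int64(139)), (333, np.int64(139)), (334, np.int64(115)), (335, np.int64(49)), (336, np.int64(29)), (337, np.int64(36)), (338, np.int64(44)), (339, np.int64(38)), (340, np.int64(35)), (341, np.int64(42))] [(474, np.int64(207)), (475, np.int64(103)), (476, np.int64(95)), (477, np.int64(235)), (478, np.int64(246)), (479, np.int64(246)), (480, np.int64(247)), (481, np.int64(247)), (482, np.int64(247)), (483, np.int64(247))]
top [0.50280604 0.19811755 0.02      ]
```

```bash
python3 - <<'E'
from h import *
c=load('w3');u=np.array([np.cos(np.radians(-12.15)),np.sin(np.radians(-12.15))])
f=onz(c,404,112.3,.02)[:2];print('base front',f,f+.075*u)
s=onz(c,416,156.5,.062)[:2];print('stop inner',s,s+.036*u, 'if bed hidden'); s=onz(c,416,139,.062)[:2];print('stop outer top',s,s+.050*u)
# stone in hand at height: bottom at tcp-.007 -> stone top z ~ .1574-.0077+.041
b=load('t3');hsv=cv2.cvtColor(b['color'],cv2.COLOR_BGR2HSV)
c2=onz(b,244.02,220.3,.02)[:2];n=np.array([-u[1],u[0]])
print('top: along,across',c2@u,c2@n,'wrist base',(f+.075*u)@u,'line',np.array([.5,.2])@n)
E
```

```text
base front [0.430775  0.2107614] [0.504095   0.19497602]
stop inner [0.46809207 0.20448473] [0.50328566 0.19690775] if bed hidden
stop outer top [0.45336419 0.20644419] [0.50224418 0.19592061]
top: along,across 0.449845006191626 0.29950617820676634 wrist base 0.4517662924673287 line 0.300755867463611
```

Request:
jog_arm([
  [0.8, 4, 0],
  [1.6, 8.1, 0],
  [1.6, 8.1, 0],
  [1.6, 8.1, -4],
  [1.6, 8.1, -7.5],
  [1.6, 8.1, -7.5],
  [1.6, 8.1, -7.5],
], turn=[0, 0, 0, 0, 0, 0, 0], grip=[0.8, 0.8, 0.8, 0.8, 0.8, 0.8, 0.8])

```text
time_s: 10.1
position: [0.5043, 0.1987, 0.0834]
tcp_rot: [[-0.978, 0.209, 0.001], [0.209, 0.978, 0.0], [-0.001, 0.0, -1.0]]
force: [0.1, 0.7, 0.3]
opening: 0.525
grasp_force: 30.0
```

```bash
python3 - <<'E'
from h import *
s=read_state();print(s['position'],s['force'])
b=snap('top','t4');a=snap('scene','s4');w=snap('wrist','w4')
def up(i,f): return cv2.resize(i,None,fx=f,fy=f,interpolation=cv2.INTER_CUBIC)
o=np.zeros((600,800,3),np.uint8)
o[:400,:400]=up(b['color'][170:270,195:295],4);o[:400,400:]=up(a['color'][130:230,320:420],4);o[400:,:320]=cv2.resize(w['color'],(320,200))
cv2.imwrite('pics/c4.png',o)
E
```

```text
[0.50432207 0.19871655 0.08335854] [0.0770191  0.6783063  0.34291572]
```

View pics/c4.png

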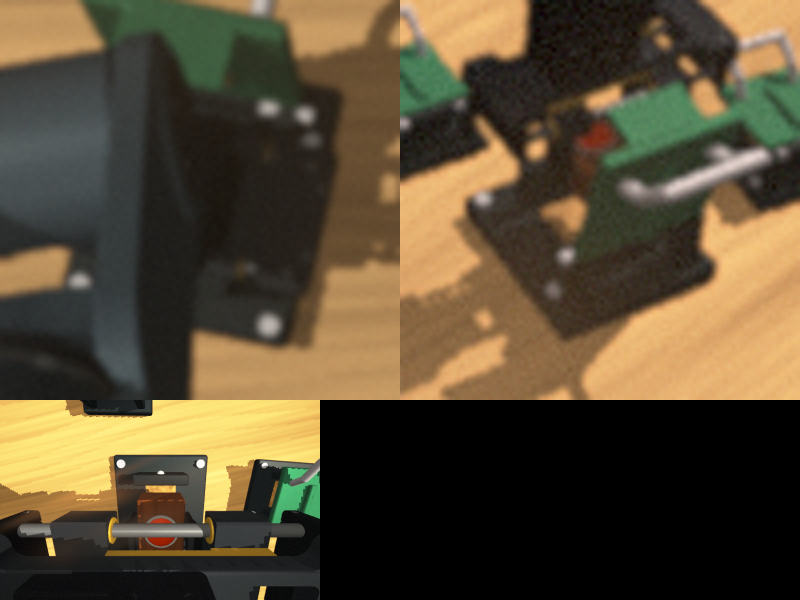

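The wrist inset shows the block aligned on the press centreline (block and stop both about column 160 of the inset). Lowering in steps while watching force.

Request:
jog_arm([
  [-0.05, 0, -1.5],
  [-0.05, 0, -2.5],
  [-0.05, 0, -3.2],
  [-0.05, 0, -3.9],
  [-0.05, 0, -4.5],
  [-0.05, 0, -5],
], turn=[0, 0, 0, 0, 0, 0], grip=[0.8, 0.8, 0.8, 0.8, 0.8, 0.8])

```text
time_s: 11.0
position: [0.5031, 0.1994, 0.0321]
tcp_rot: [[-0.978, 0.208, -0.0], [0.208, 0.978, -0.0], [0.0, -0.0, -1.0]]
force: [0.1, 0.1, 0.1]
opening: 0.527
grasp_force: 30.0
```

Request:
jog_arm([
  [0, 0, -0.2],
  [0, 0, -0.4],
  [0, 0, -0.5],
  [0, 0, -0.5],
], turn=[0, 0, 0, 0], grip=[0.8, 0.8, 0.8, 0.8])

```text
time_s: 11.5
position: [0.5032, 0.1994, 0.0277]
tcp_rot: [[-0.978, 0.208, 0.0], [0.208, 0.978, 0.0], [-0.0, 0.0, -1.0]]
force: [-0.3, 0.3, -1.1]
opening: 0.524
grasp_force: 30.0
```

Request:
jog_arm([
  [0, 0, -0.1],
  [0, 0, -0.1],
], turn=[0, 0], grip=[0.8, 0.8])

```text
time_s: 11.75
position: [0.5032, 0.1994, 0.0277]
tcp_rot: [[-0.978, 0.208, 0.001], [0.208, 0.978, 0.0], [-0.001, 0.0, -1.0]]
force: [-1.6, 0.3, 6.9]
opening: 0.529
grasp_force: 30.0
```

Block is bedded (contact 6.9 N). Release and rise.

Request:
jog_arm([
  [0, 0, -0.05],
  [0, 0, -0.05],
  [0, 0, -0.05],
  [0, 0, 1],
  [0, 0, 4],
  [0, 0, 9],
  [0, 0, 15],
  [0, 0, 21],
  [0, 0, 24],
  [0, 0, 24],
], turn=[0, 0, 0, 0, 0, 0, 0, 0, 0, 0], grip=[0, 0, 0, 0, 0, 0, 0, 0, 0, 0])

```text
time_s: 13.0
position: [0.5046, 0.1997, 0.2699]
tcp_rot: [[-0.978, 0.208, 0.007], [0.208, 0.978, 0.001], [-0.007, 0.003, -1.0]]
force: [0.4, 0.4, -1.2]
opening: 0.997
grasp_force: 0.0
```

Request:
jog_arm([
  [-6, 0, 2],
  [-10, 0, 2],
  [-10, 0, 2],
  [-10, 0, 2],
  [-10, 0, 2],
  [-10, 0, 2],
  [-10, 0, 2],
  [-10, 0, 2],
  [-10, 0, 2],
  [-10, 0, 2],
], turn=[-10, -20, -30, -40, -50, -60, -70, -80, -90, -90], grip=[0.7, 0.7, 0.7, 0.7, 0.7, 0.7, 0.7, 0.7, 0.7, 0.7])

```text
time_s: 14.25
position: [0.402, 0.1991, 0.2851]
tcp_rot: [[0.206, 0.979, -0.003], [0.979, -0.206, -0.001], [-0.001, -0.003, -1.0]]
force: [0.3, -0.7, -0.6]
opening: 0.298
grasp_force: 0.0
```

```bash
python3 - <<'E'
from h import *
s=read_state();print(s['position'],s['tcp_rot'][:,1],s['force'],s['opening'],s['joint_positions'])
b=snap('top','t5');a=snap('scene','s5');w=snap('wrist','w5')
def up(i,f): return cv2.resize(i,None,fx=f,fy=f,interpolation=cv2.INTER_CUBIC)
o=np.zeros((600,800,3),np.uint8)
o[:400,:400]=up(b['color'][140:240,195:295],4);o[:400,400:]=up(a['color'][130:230,320:420],4);o[400:,:320]=cv2.resize(w['color'],(320,200))
cv2.imwrite('pics/c5.png',o)
E
```

```text
[0.40197084 0.19911247 0.28513577] [ 0.9785561  -0.20595655 -0.00313926] [ 0.27027086 -0.74040739 -0.57531565] 0.29822648686293163 [ 1.20246687e+01  1.18305214e+01  1.01357393e+02 -3.57302399e-05
  6.70088514e+01  2.39101170e+01]
```

View pics/c5.png

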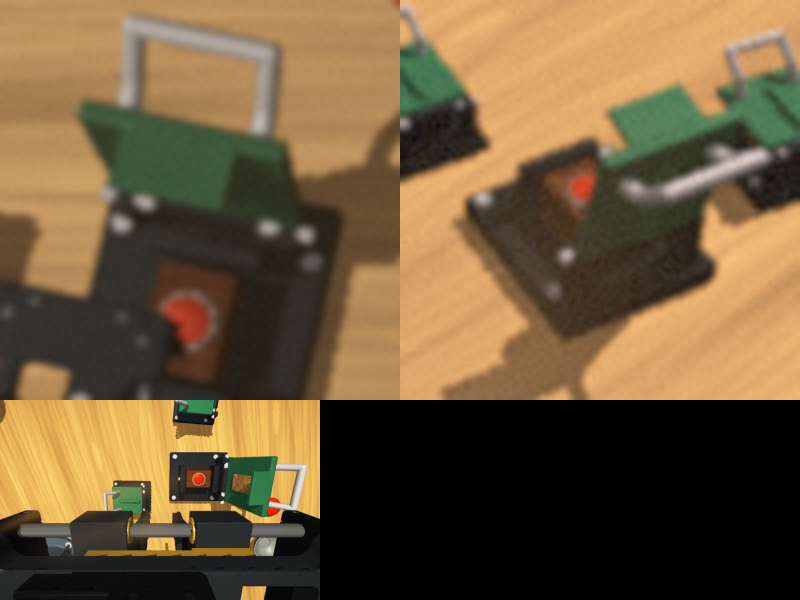

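Block sits on the cork, stone up, between the stops (top crop (195,320)); handle bar at crop (130,22)–(277,45). Check the predicted bar and print the arc waypoints.

```bash
python3 - <<'E'
from h import *
b=load('t5');a=load('s5')
u=np.array([np.cos(np.radians(-12.15)),np.sin(np.radians(-12.15)),0]);n=np.array([-u[1],u[0],0]);bed=np.array([.5036,.1987,0])
for th in (2.05,1.95):
  g=bed+u*(.062-.135*np.cos(th)+.052*np.sin(th))+[0,0,.068+.135*np.sin(th)+.052*np.cos(th)]
  print(th,g,[proj(b,g+s*.036*n).round(1) for s in(-1,1)],[proj(a,g+s*.036*n).round(1) for s in(-1,1)])
hsv=cv2.cvtColor(b['color'],cv2.COLOR_BGR2HSV)
m=(hsv[...,1]<50)&(hsv[...,2]>110);m[:138]=0;m[175:]=0;m[:,:215]=0;m[:,275:]=0
ys,xs=np.where(m);print('bar top px',[ (x,ys[xs==x].min(),ys[(xs==x)].max()) for x in range(224,270,4) if (xs==x).any()])
for th in np.radians([117.5,105,90,75,60,45,30,20,10,5.7,0]):
  print(round(np.degrees(th),1),(bed+u*(.062-.135*np.cos(th)+.052*np.sin(th))+[0,0,.068+.135*np.sin(th)+.052*np.cos(th)]).round(4))
E
```

```text
2.05 [0.67017096 0.16283821 0.16381814] [array([266.7, 141.4]), array([233.6, 134.4])] [array([390.6, 193.2]), array([413.4, 184. ])]
1.95 [0.66029003 0.16496552 0.17416016] [array([265. , 144.9]), array([231.5, 137.8])] [array([388.9, 187.9]), array([411.7, 178.8])]
bar top px [(228, np.int64(144), np.int64(165)), (232, np.int64(145), np.int64(148)), (236, np.int64(146), np.int64(149)), (240, np.int64(147), np.int64(150)), (244, np.int64(148), np.int64(151)), (248, np.int64(148), np.int64(152)), (252, np.int64(149), np.int64(152)), (256, np.int64(150), np.int64(153)), (260, np.int64(151), np.int64(173))]
117.5 [0.6702 0.1628 0.1637]
105.0 [0.6475 0.1677 0.1849]
90.0 [0.615  0.1747 0.203 ]
75.0 [0.5792 0.1824 0.2119]
60.0 [0.5422 0.1904 0.2109]
45.0 [0.5068 0.198  0.2002]
30.0 [0.4753 0.2048 0.1805]
20.0 [0.4576 0.2086 0.163 ]
10.0 [0.4431 0.2117 0.1427]
5.7 [0.4379 0.2128 0.1332]
0.0 [0.4322 0.2141 0.12  ]
```

```bash
python3 - <<'E'
from h import *
b=load('t5');a=load('s5')
u=np.array([np.cos(np.radians(-12.15)),np.sin(np.radians(-12.15)),0]);n=np.array([-u[1],u[0],0]);bed=np.array([.5036,.1987,0])
hsv=cv2.cvtColor(a['color'],cv2.COLOR_BGR2HSV)
m=(hsv[...,1]<60)&(hsv[...,2]>100);m[:160]=0;m[185:]=0;m[:,:374]=0;m[:,412:]=0
ys,xs=np.where(m);print([(x,ys[xs==x].min(),ys[xs==x].max()) for x in range(376,412,4) if (xs==x).any()])
# triangulate bar centre: intersect press symmetry plane with top-view ray at centre of bar
for c,u0,v0,name in ((b,245.3,149.9,'top'),):
    o,d=ray(c,u0,v0)
    t=((bed-o)@n)/(d@n); 
    # ray vs circle about hinge, in plane coords
    for th in np.arange(1.5,1.95,.05):
        g=bed+u*(.062-.135*np.cos(th)+.052*np.sin(th))+[0,0,.068+.135*np.sin(th)+.052*np.cos(th)]
        print(round(th,2),g.round(4),proj(b,g).round(1),[proj(a,g+s*.036*n).round(1) for s in(-1,1)])
E
```

```text
[(376, np.int64(175), np.int64(178)), (380, np.int64(176), np.int64(179)), (384, np.int64(176), np.int64(179)), (388, np.int64(175), np.int64(179)), (392, np.int64(173), np.int64(178)), (396, np.int64(172), np.int64(176)), (400, np.int64(166), np.int64(174)), (404, np.int64(168), np.int64(173)), (408, np.int64(167), np.int64(171))]
1.5 [0.6056 0.1767 0.2063] [239.4 164.6] [array([378.2, 165.9]), array([401.1, 157.3])]
1.55 [0.6123 0.1753 0.2041] [240.4 161.5] [array([379.6, 168.1]), array([402.5, 159.4])]
1.6 [0.6189 0.1739 0.2014] [241.4 158.5] [array([380.9, 170.4]), array([403.8, 161.7])]
1.65 [0.6253 0.1725 0.1985] [242.3 155.7] [array([382.2, 172.7]), array([405.1, 164. ])]
1.7 [0.6316 0.1711 0.1952] [243.3 152.9] [array([383.4, 175.2]), array([406.3, 166.3])]
1.75 [0.6378 0.1698 0.1916] [244.3 150.3] [array([384.6, 177.6]), array([407.5, 168.7])]
1.8 [0.6437 0.1685 0.1877] [245.3 147.8] [array([385.8, 180.2]), array([408.7, 171.2])]
1.85 [0.6494 0.1673 0.1834] [246.3 145.5] [array([386.8, 182.7]), array([409.8, 173.7])]
1.9 [0.655  0.1661 0.1789] [247.3 143.4] [array([387.9, 185.3]), array([410.8, 176.2])]
```

Bar fits θ≈1.76 in both views: centre (0.639,0.1695,0.191). Straddle it from above with fingers 26 mm apart.

Request:
jog_arm([
  [6, -0.75, 0],
  [12, -1.5, 0],
  [18, -2.2, 0],
  [22, -2.8, 0],
  [23.7, -2.95, 0],
  [23.7, -2.95, 0],
  [23.7, -2.95, 0],
  [23.7, -2.95, -4],
  [23.7, -2.95, -7],
  [23.7, -2.95, -9],
  [23.7, -2.95, -10.6],
  [23.7, -2.95, -10.6],
], turn=[0, 0, 0, 0, 0, 0, 0, 0, 0, 0, 0, 0], grip=[0.7, 0.7, 0.7, 0.7, 0.7, 0.7, 0.7, 0.7, 0.7, 0.7, 0.7, 0.7])

```text
time_s: 15.9
position: [0.6387, 0.1701, 0.1796]
tcp_rot: [[0.207, 0.978, -0.003], [0.978, -0.207, -0.0], [-0.001, -0.003, -1.0]]
force: [0.7, -0.2, 0.2]
opening: 0.299
grasp_force: 0.0
```

```bash
python3 - <<'E'
from h import *
s=read_state();print(s['position'],s['tcp_rot'][:,1],s['force'],s['opening'])
a=snap('scene','s6')
cv2.imwrite('pics/c6.png',cv2.resize(a['color'][100:220,310:450],None,fx=4,fy=4,interpolation=cv2.INTER_CUBIC))
p=s['position'];print(proj(a,p)-[310,100])
E
```

```text
[0.63869967 0.17006417 0.17959735] [ 0.97826522 -0.20734052 -0.00265936] [ 0.73541712 -0.1537431   0.24242999] 0.29918189247754884
[85.97175509 76.58909195]
```

View pics/c6.png

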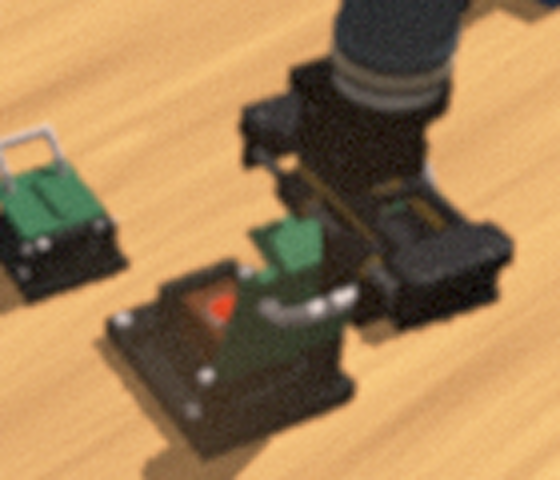

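Request:
jog_arm([
  [-1.5, 0.3, 0.6],
  [-3.05, 0.6, 1.1],
  [-4.9, 1.0, 1.7],
  [-6.65, 1.4, 2.0],
  [-8.5, 1.8, 2.1],
  [-10.35, 2.2, 1.9],
  [-12.2, 2.6, 1.5],
  [-13.9, 2.95, 0.85],
  [-15.5, 3.3, 0],
  [-17, 3.6, -1.1],
  [-17, 3.6, -1.1],
], turn=[0, 0, 0, 0, 0, 0, 0, 0, 0, 0, 0], grip=[0.7, 0.7, 0.7, 0.7, 0.7, 0.7, 0.7, 0.7, 0.7, 0.7, 0.7])

```text
time_s: 17.32
position: [0.4663, 0.206, 0.169]
tcp_rot: [[0.207, 0.978, -0.006], [0.978, -0.207, -0.001], [-0.002, -0.005, -1.0]]
force: [0.2, 0.7, -0.0]
opening: 0.302
grasp_force: 0.0
```

```bash
python3 - <<'E'
from h import *
s=read_state();print(s['position'],s['tcp_rot'][:,1],s['force'],s['opening'])
a=snap('scene','s7');b=snap('top','t7')
o=np.zeros((480,800,3),np.uint8)
o[:,:400]=cv2.resize(a['color'][110:230,320:420],None,fx=4,fy=4,interpolation=cv2.INTER_CUBIC)
o[:,400:]=cv2.resize(b['color'][150:270,195:295],None,fx=4,fy=4,interpolation=cv2.INTER_CUBIC)
cv2.imwrite('pics/c7.png',o)
E
```

```text
[0.46630783 0.2060334  0.16896599] [ 0.97836283 -0.20682522 -0.00543122] [ 0.20512524  0.72152888 -0.00930191] 0.30209754794084165
```

View pics/c7.png

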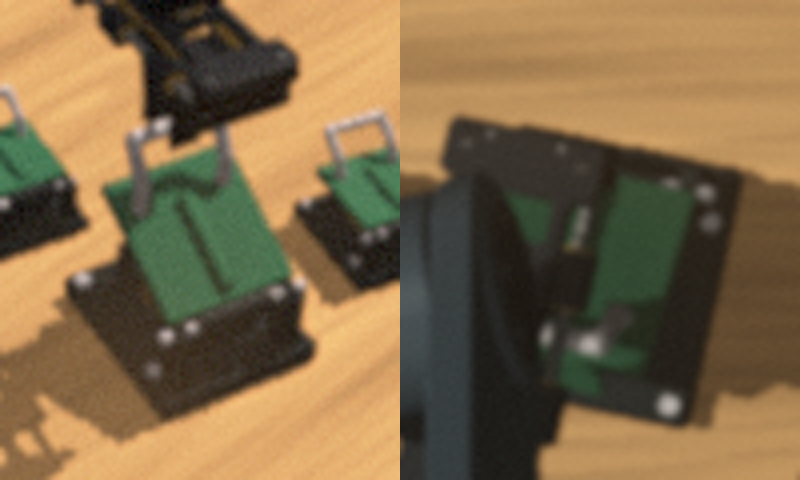

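Platen has followed to about 30° (scene crop: bar at (150,130)). Now rise, close fingers and push the bar down from above along its arc.

Request:
jog_arm([
  [0, 0, 3],
  [0.5, -0.1, 5],
  [0.7, -0.1, 5],
  [0.7, -0.1, 5],
  [0.7, -0.1, 5],
  [0.7, -0.1, 3.5],
  [0.7, -0.1, 2],
  [0, 0, 1],
  [-0.85, 0.25, 0],
  [-1.6, 0.4, -1],
  [-2.3, 0.55, -2],
  [-2.3, 0.55, -2],
], turn=[0, 0, 0, 0, 0, 0, 0, 0, 0, 0, 0, 0], grip=[0.7, 0.7, 1, 1, 1, 1, 1, 1, 1, 1, 1, 1])

```text
time_s: 18.92
position: [0.4464, 0.2114, 0.1486]
tcp_rot: [[0.207, 0.978, -0.001], [0.978, -0.207, -0.0], [-0.001, -0.001, -1.0]]
force: [-0.8, -0.7, -0.1]
opening: 0.004
grasp_force: 0.0
```

Request:
jog_arm([
  [-0.3, 0.1, -0.5],
  [-0.5, 0.15, -0.9],
  [-0.5, 0.15, -0.9],
], turn=[0, 0, 0], grip=[1, 1, 1])

```text
time_s: 19.3
position: [0.442, 0.2129, 0.1403]
tcp_rot: [[0.208, 0.978, -0.0], [0.978, -0.208, -0.0], [-0.0, -0.0, -1.0]]
force: [0.3, -0.2, 0.5]
opening: 0.005
grasp_force: 0.0
```

Request:
jog_arm([
  [-0.2, 0.05, -0.3],
  [-0.3, 0.1, -0.6],
  [-0.3, 0.1, -0.6],
], turn=[0, 0, 0], grip=[1, 1, 1])

```text
time_s: 19.68
position: [0.44, 0.2137, 0.1359]
tcp_rot: [[0.207, 0.978, 0.002], [0.978, -0.207, -0.0], [0.0, 0.003, -1.0]]
force: [-1.1, -3.3, 10.9]
opening: 0.004
grasp_force: 5.1
```

```bash
python3 - <<'E'
from h import *
s=read_state();print(s['position'],s['force'])
a=snap('scene','s8')
cv2.imwrite('pics/c8.png',cv2.resize(a['color'][110:230,320:440],None,fx=5,fy=5,interpolation=cv2.INTER_CUBIC))
print((proj(a,s['position'])-[320,110])*5)
E
```

```text
[0.43996585 0.21365088 0.1359229 ] [-1.05221028 -3.26416904 10.9093965 ]
[182.23169472 180.59187682]
```

View pics/c8.png

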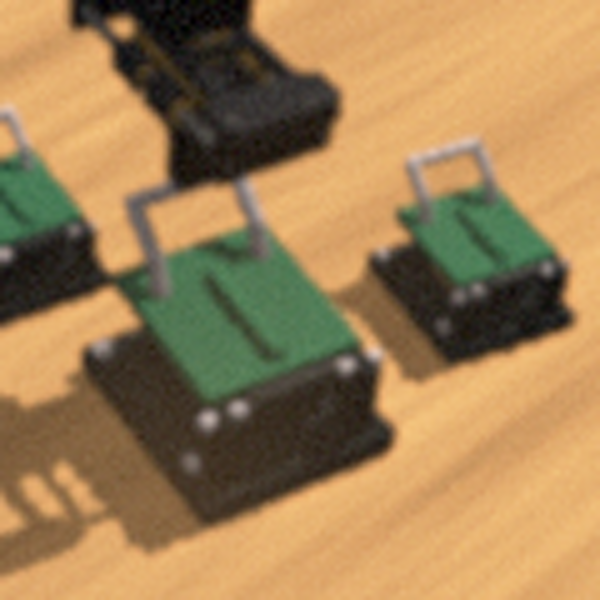

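Fingers are on the bar (crop (185,185)), platen nearly flat at the catch, 11 N. Push on through.

Request:
jog_arm([
  [-0.1, 0, -0.4],
  [-0.3, 0.05, -0.8],
  [-0.4, 0.1, -1.1],
  [-0.4, 0.1, -1.1],
], turn=[0, 0, 0, 0], grip=[1, 1, 1, 1])

```text
time_s: 20.23
position: [0.4354, 0.2146, 0.1258]
tcp_rot: [[0.207, 0.978, 0.002], [0.978, -0.207, -0.001], [-0.0, 0.002, -1.0]]
force: [-3.6, -3.5, 19.9]
opening: 0.008
grasp_force: 9.9
```

Request:
jog_arm([
  [0, 0, 1],
  [0, 0, 5],
  [-2, -5, 11],
  [-2, -11, 14],
  [-2, -17, 14],
  [-2, -23, 14],
  [-2, -28, 14],
  [-2, -28, 14],
  [-2, -28, 14],
], turn=[0, 0, 0, 0, 0, 0, 0, 0, 0], grip=[1, 1, 1, 1, 1, 1, 1, 1, 1])

```text
time_s: 21.35
position: [0.4145, -0.0648, 0.2632]
tcp_rot: [[0.209, 0.978, -0.001], [0.978, -0.209, 0.001], [0.001, -0.001, -1.0]]
force: [-1.3, 0.3, 0.2]
opening: 0.006
grasp_force: 0.0
```

```bash
python3 - <<'E'
from h import *
s=read_state();print(s['position'],s['force'],s['time_s'])
b=snap('top','t9');a=snap('scene','s9')
u=np.array([np.cos(np.radians(-12.15)),np.sin(np.radians(-12.15)),0]);n=np.array([-u[1],u[0],0]);bed=np.array([.5036,.1987,0])
for th in (0,.1):
  g=bed+u*(.062-.135*np.cos(th)+.052*np.sin(th))+[0,0,.068+.135*np.sin(th)+.052*np.cos(th)]
  print(th,[proj(a,g+s*.033*n).round(1) for s in(-1,0,1)])
hsv=cv2.cvtColor(a['color'],cv2.COLOR_BGR2HSV)
m=(hsv[...,1]<60)&(hsv[...,2]>100);m[:130]=0;m[175:]=0;m[:,:338]=0;m[:,378:]=0
ys,xs=np.where(m);print([(x,ys[xs==x].min(),ys[xs==x].max()) for x in range(342,378,3) if (xs==x).any()])
for f0 in('s0','t0'):
  d=cv2.absdiff(load(f0)['color'],(a if f0=='s0' else b)['color']).max(2)
  for nm,p in(('cup',(202,299) if f0=='s0' else (491,206)),('dish',(344,270) if f0=='s0' else (353,141)),('cab',(383,256) if f0=='s0' else(303,132))):
    print(f0,nm,d[p[1]-15:p[1]+15,p[0]-15:p[0]+15].mean().round(1))
E
```

```text
[ 0.41452561 -0.06478173  0.26319206] [-1.25158977  0.34964247  0.23911406] 21.35
0 [array([345.3, 152.2]), array([354.6, 148.9]), array([363.8, 145.6])]
0.1 [array([346.3, 149.9]), array([355.8, 146.6]), array([365. , 143.3])]
[(345, np.int64(151), np.int64(154)), (348, np.int64(150), np.int64(160)), (351, np.int64(149), np.int64(171)), (354, np.int64(148), np.int64(149)), (357, np.int64(147), np.int64(148)), (360, np.int64(145), np.int64(147)), (363, np.int64(144), np.int64(146)), (366, np.int64(144), np.int64(148)), (369, np.int64(150), np.int64(160)), (372, np.int64(157), np.int64(163))]
s0 cup 10.7
s0 dish 7.8
s0 cab 7.9
t0 cup 9.8
t0 dish 10.8
t0 cab 14.4
```

Bar sits at the shut position (row 148.5 against 148.9 predicted for 0, and 147 for 0.1); the bystanders were never approached. Handing in.

```bash
python3 -c "
from rig import *
print(hand_in())"
```

```text
the job is handed in; nothing more can be done
None
```

The block is on the press's cork strip, stone up, with the platen pressed past the catch and shut, and the job was handed in at about 21 s; the cup, dish and loose stone were never approached, and no verdict came back from the hand-in.

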